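# Slide the board carrier under the magnifier bridge

### The arm

A 6-joint arm with a two-finger parallel gripper is mounted at the origin on the work surface. World frame = base frame: x ahead of the robot, y to its left, z up, the work surface at z = 0. Lengths are in m, angles in rad, forces in N, time in s.
With the tool pointing down it reaches from about 0.4 to 0.825 m from the base axis. Payload 7 kg.
Tool frame: the origin (TCP) lies between the finger pads; the fingertips stand 17 mm ahead of it and the grasp point (between the pads) lies 2 mm behind it; x points along the fingers, z is the direction in which the jaws open and shut, and the axes are right-handed (so a half turn about x gives the same grasp; the last joint's range is limited). The gripper opens to 88 mm and grips with 3 to 60 N. Pads are 19 mm wide; open, the fingers measure 130 mm over their backs; the gripper's body (78 mm by 193 mm) begins 47 mm behind the grasp point.
Start: joints at [-0.913, 0.359, 0.012, 0, -1.224, -0.288], TCP at [0.244, -0.629, 0.244] pointing down, gripper open.
Joint ranges: [-3.07, 3.07], [-1.43, 2.12], [-1.02, 1.25], [-3.03, 1.67], [-3.05, -0], [-3.03, 3.03]. Speed limits (rad/s): [2.39, 2.39, 3.01, 3.14, 3.14, 3.14].

### API

Orientations are given as [roll, pitch, yaw] about the fixed x, y, z axes, in that order (R = Rz(yaw) Ry(pitch) Rx(roll)).
In Python, from station import * gives the robot as it stands.
- The arm moves only by the tool step_arm, never from a script. Its argument "deltas" is a list of rows, each a list of 5 numbers: the shift along the tool's x, y, z in cm, then the turn about the tool's x in degrees, then the closure, from 0 (fully open) to 1 (shut). In form: [[dx, dy, dz, roll, fingers], ...]. A call has exactly 10 rows; each row is the pose to reach, as a shift and turn from the pose commanded when the call began, along the tool's axes at that moment; what a row does not reach only later rows make up. A row lasts 1/12 s, in which the tool goes at most 41.7 mm and 7.16 degrees, less where a joint would pass 70% of its speed; a pose out of reach is approached as far as the arm can. A call with a gripper value outside its range is refused whole. The fingers move at their own pace and stop on an object; "squeeze" is the grip in N (left out, the last holds). Time passes only in rows, so rows that repeat a pose let the fingers close, or fill a call up. It gives the time, the measured TCP pose, the force and the opening at its end, in the units of the state.
- get_state(): the state, without advancing time (a new reading comes with each control period).
- grab_frame(name): name is "scene" or "top" or "wrist"; returns a dict with "pixels" (420x560x3 uint8, red, green, blue), "range_z" (420x560 float32, m along the optical axis (not along the pixel's ray), 0 where there is no reading), "fx", "fy", "cx", "cy" (pixels), "view" (4x4, takes a point from world to camera coordinates); the wrist camera has in their place "hand_eye" (4x4, takes a point from camera to tool coordinates, whose origin is the TCP and whose axes are the tool frame's). Camera axes: x right, y down, z forward; pixel columns grow to the right and rows downward; lengths in m; the calibration is good to about 2 mm. A picture is of the moment at which its call begins: read the wrist's pose just before it.
- job_done(): hands the job in, once; it reports no verdict.
Trained networks look in the newest picture that a camera, given by its name, has taken for a name from the list of things; names that differ only in an ending like _2 or _b are one class to them, and where a whole thing is asked for, a point or a joint stands for the part that bears it (a point fixed in the world has none). Each returns a list of dicts, best first, with "conf" (0 to 1); they miss things now and then, are a little off and sometimes report something else, mostly with a low value. They report only what shows in the picture. A call takes as long as a camera call. They do not tell look-alikes from the thing itself.
- boxes_of(thing, camera): "extent" ([left, top, right, bottom] in pixels, round what is visible of it).
- masks_of(thing, camera): "mask" (420x560 bool, what is visible of it) and "extent" ([left, top, right, bottom] in pixels, round what is visible of it).
The state is a dict: "t": time; "q": joint angles; "qd": joint speeds; "joint_efforts": joint torques, N m; "eef_pos": TCP position; "ee_rot": TCP orientation; "force": force on the tool from outside, world axes, zero at the start; "moment": the same for the moment, N m; "width": finger opening in m.
Only numpy, scipy, OpenCV 4.12 (cv2) and the standard library are available. Lean on these libraries where they do the work, as an engineer would, in place of code of your own. Each camera call takes 0.05 s, during which the arm holds its last target.

### The job

Push the flat board carrier (the one with only low parts on it, not the one with the tall coil cans) along the bench and under the low magnifier bridge until its leading edge sits squarely against the stop bar behind the bridge. Only push it with the fingers: keep it flat on the bench without lifting or tipping it, leave the other things on the bench where they are, and finish with the hand clear.

Things in the scene. Friction and masses are not known exactly. Their poses are not given: they have to be found in the camera images.
- flat_carrier: Board carrier to push: loose aluminium plate, 80 (its x) x 130 (its y) x 10 mm high, square sides, 0.25 to 0.5 kg; on it a green board (70 x 120 mm, top at 12 mm) with low black, white and steel parts, highest point 18 mm. Origin: centre of its underside; z up; y along its length, within 20 degrees of world +y, towards the bridge. Starts before the entrance, often off its line. Either short end may lead.
- bridge: Low aluminium bridge fixed to the bench. Origin: on the bench, midway between its legs, under the middle of its bar; its y axis is the way through, from the entrance (robot's right) to the stop. Side walls 22 mm high, inner faces at x = -53 and +53 mm, outer at -73 and +73, run from y = -20 to +80 mm. With the carrier home, its origin is at this origin and 45 mm of it stand out before the bar.
- bridge_bar (a point): Underside of the bridge's bar at its middle, 22 mm above the bench. The bar is 146 mm long across the passage, 40 mm deep along it (20 mm before and behind this point), its top 34 mm above the bench, with a black lens ring of radius 17 mm on it up to 42 mm.
- bridge_stop (a point): Middle of the stop bar's face, 8 mm above the bench, 65 mm past the bridge's origin along its y. The dark stop bar is 16 mm high and spans the passage between the side walls; seen from above behind the bridge's bar.
- tall_carrier: Leave alone: a carrier of the same 80 x 130 x 10 mm plate with copper coil cans and a steel box on it, 46 mm high; origin at the centre of its underside, y along its length. It stands well to one side.
- parts_tray: Leave alone: open grey tray 80 x 130 x 30 mm; origin at the centre of its underside, y along its length. It stands well to one side.
- screwdriver: Leave alone: screwdriver about 160 mm long lying on the bench on the robot's side of the bridge.
- coil_former: Leave alone: copper-brown spool, radius 19, 38 mm high, standing beyond the bridge; origin at its underside.
- knob: Leave alone: black knob, radius 17, 22 mm high, on the robot's side of the approach to the bridge; origin at its underside.
- screw_jar: Leave alone: small jar, radius 22, 50 mm high; origin at its underside.
- bearing: Leave alone: steel bearing ring, radius 18, 11 mm high, beyond the bridge; origin at its underside.
There are look-alikes about, which are no part of the job. There is more than one size of the flat_carrier; the job needs the smaller. What is shaped like the bridge but pink is not meant.

How it is judged:
At the end, for the whole second after the job is handed in: The flat carrier lies flat and still on the bench under the bridge, its origin within 5 mm of home along the passage (leading edge against the stop), between the side walls (within 16 mm of the middle) and square to the passage within 0.1 rad (y of flat_carrier in the frame of bridge between -0.005 and 0.005 m and x of flat_carrier in the frame of bridge between -0.016 and 0.016 m and angle between the y axis of flat_carrier and the y axis of bridge, either way round below 0.1 rad and angle between flat_carrier's own z axis and vertical below 0.04 rad and height (world z) of flat_carrier below 0.004 m and linear speed of flat_carrier below 0.01 m/s); the robot touches nothing.
It fails at once if the carrier is lifted off the bench (its underside centre more than 10 mm up) (height (world z) of flat_carrier above 0.01 m).
It fails at once if the carrier is tipped by more than 0.12 rad (angle between flat_carrier's own z axis and vertical above 0.12 rad).
It fails at once if another thing on the bench is moved by more than 20 mm (distance of any of tall_carrier, parts_tray, screwdriver, coil_former, knob, screw_jar, bearing from where it was at the start of the episode above 0.02 m).
It also fails if it takes over 64 s, if anything falls off the work surface, if the arm or the gripper's body presses on something with over 40 N, if the wrist force passes 120 N, or if a joint passes its speed limit or range.

## Working session

There is one attempt and no reset: what is moved stays moved. The work goes in short steps, Python scripts to look and compute and a tool call to move; the robot and the scene stay as the last step left them, time stands still between calls to the robot, and variables do not carry over. Pictures are saved under pics/ and viewed, and the job is handed in when it is done.

Besides the shell and the picture viewer there is one more tool, called after "Request:" by a JSON object that holds its "op" and its "data", one argument or row to a line. step_arm: Moves the arm, as the interface text tells. Its arguments: {"type":"object","properties":{"deltas":{"type":"array"},"squeeze":{"type":"number"}},"required":["deltas"]}

```bash
mkdir -p pics; python3 - <<'E'
from station import *
import cv2, pickle, numpy as np
s=get_state(); print({k:np.round(s[k],3) for k in ("t","eef_pos","ee_rot","width","force")})
for c in ("scene","top"):
    f=grab_frame(c); pickle.dump(f,open(f"{c}.pkl","wb"))
    cv2.imwrite(f"pics/{c}0.png",f["pixels"][:,:,::-1])
    for n in ("flat_carrier","bridge","tall_carrier","knob","screwdriver"):
        print(c,n,[(round(d["conf"],2),np.round(d["extent"]).tolist()) for d in boxes_of(n,c)])
E
```

```text
{'t': np.float64(0.0), 'eef_pos': array([ 0.244, -0.629,  0.243]), 'ee_rot': array([0.081, 1.569, 2.021]), 'width': np.float64(0.088), 'force': array([ 0.493,  0.085, -0.065])}
scene flat_carrier [(0.97, [196.0, 169.0, 244.0, 205.0]), (0.81, [265.0, 126.0, 318.0, 174.0])]
scene bridge [(0.76, [443.0, 253.0, 504.0, 317.0]), (0.74, [289.0, 236.0, 356.0, 296.0])]
scene tall_carrier [(0.96, [150.0, 128.0, 194.0, 160.0])]
scene knob [(0.42, [316.0, 187.0, 326.0, 201.0])]
scene screwdriver [(0.65, [343.0, 191.0, 369.0, 213.0])]
top flat_carrier [(0.89, [316.0, 179.0, 364.0, 212.0]), (0.69, [304.0, 248.0, 376.0, 312.0])]
top bridge [(0.82, [85.0, 265.0, 132.0, 320.0]), (0.68, [190.0, 181.0, 229.0, 233.0]), (0.65, [200.0, 138.0, 206.0, 147.0])]
top tall_carrier [(0.86, [402.0, 173.0, 451.0, 204.0])]
top knob [(0.45, [400.0, 173.0, 451.0, 206.0])]
top screwdriver [(0.59, [204.0, 273.0, 257.0, 286.0])]
```

View pics/scene0.png

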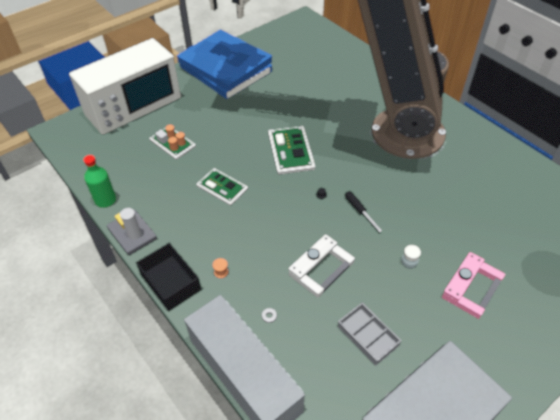

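View pics/top0.png

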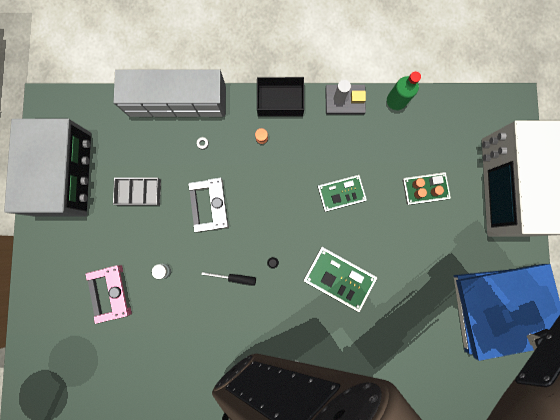

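```bash
python3 - <<'E'
import pickle,cv2
f=pickle.load(open("top.pkl","rb"))
im=f["pixels"][150:330,70:390,::-1]
cv2.imwrite("pics/topcrop.png",cv2.resize(im,None,fx=2.5,fy=2.5,interpolation=cv2.INTER_CUBIC))
print(f["view"].round(3),f["fx"],f["cx"],f["cy"])
E
```

```text
[[ 1.000e-03 -1.000e+00 -1.000e-03  4.000e-03]
 [-9.940e-01 -0.000e+00 -1.070e-01  5.530e-01]
 [ 1.070e-01  1.000e-03 -9.940e-01  1.093e+00]
 [ 0.000e+00  0.000e+00  0.000e+00  1.000e+00]] 382.7914517110277 278.56108140047576 207.22889363511052
```

Candidates in the top image:
- Flat carriers: small at (342,193), large look-alike at (340,279), and the tall one with cans at (427,189).
- Bridges: white at (209,205) and pink at (108,294).

I choose the small carrier at (342,193) and the white bridge at (209,205). Next come a close crop and a measurement.

View pics/topcrop.png

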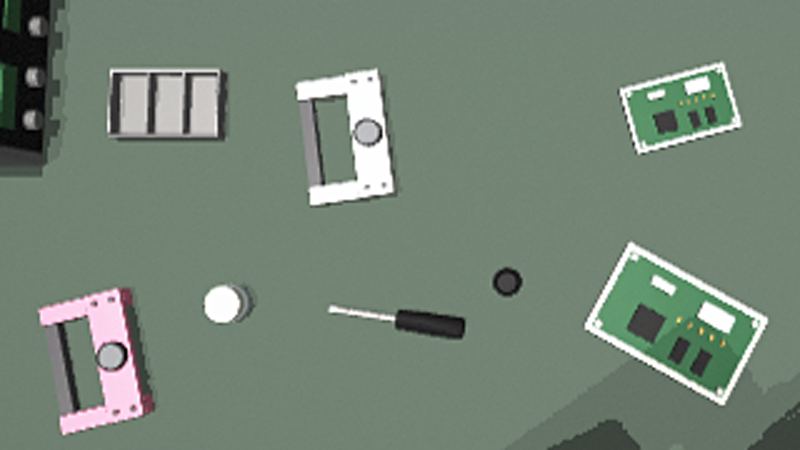

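```bash
cat > h.py <<'E'
import numpy as np, cv2, pickle
from scipy.spatial.transform import Rotation as Ro
def tool_T(s):
    T=np.eye(4); T[:3,:3]=Ro.from_euler("xyz",s["ee_rot"]).as_matrix(); T[:3,3]=s["eef_pos"]; return T
def camT(f,s=None):
    return np.linalg.inv(f["view"]) if "view" in f else tool_T(s)@f["hand_eye"]
def cloud(f,s=None):
    T=camT(f,s); z=f["range_z"]; v,u=np.mgrid[:z.shape[0],:z.shape[1]]
    P=np.stack([(u-f["cx"])/f["fx"]*z,(v-f["cy"])/f["fy"]*z,z],-1)
    W=P@T[:3,:3].T+T[:3,3]; W[z==0]=np.nan; return W
def onplane(f,uv,h,s=None):
    T=camT(f,s); uv=np.atleast_2d(uv).astype(float)
    d=np.c_[(uv[:,0]-f["cx"])/f["fx"],(uv[:,1]-f["cy"])/f["fy"],np.ones(len(uv))]@T[:3,:3].T
    k=(h-T[2,3])/d[:,2]; return T[:3,3]+d*k[:,None]
def fitrect(xy):
    r=cv2.minAreaRect((xy*1000).astype(np.float32)); (cx,cy),(w,h),a=r
    # angle of long side, relative world +y, ccw positive
    b=cv2.boxPoints(r); e=[b[1]-b[0],b[2]-b[1]]; l=max(e,key=np.linalg.norm)
    if l[1]<0:l=-l
    return (cx,cy),sorted((w,h)),np.degrees(np.arctan2(-l[0],l[1]))
E
python3 - <<'E'
from station import *
from h import *
f=grab_frame("top")
for n in ("flat_carrier","bridge"):
    for d in masks_of(n,"top"):
        m=d["mask"].astype(np.uint8); 
        c=max(cv2.findContours(m,0,2)[0],key=len)[:,0]
        print(n,d["conf"],d["extent"],fitrect(onplane(f,c,0.01 if n[0]=="f" else 0.022)[:,:2]))
W=cloud(f)
print(W[193,342],W[279,340],W[205,217],W[250,300])
E
```

```text
flat_carrier 0.82 [318.4, 177.3, 362.3, 210.5] ((598.0737915039062, -183.91766357421875), [83.41384887695312, 139.61158752441406], np.float32(16.894999))
flat_carrier 0.66 [306.0, 247.4, 374.7, 305.6] ((343.7359619140625, -175.5584716796875), [112.70892333984375, 182.70289611816406], np.float32(-28.386454))
bridge 0.8 [86.4, 266.0, 131.6, 323.9] ((302.6641845703125, 496.4447326660156), [106.21622467041016, 146.88197326660156], np.float32(-75.82023))
bridge 0.65 [190.9, 178.7, 230.0, 231.6] ((561.13037109375, 213.5196533203125), [103.32962036132812, 149.37518310546875], np.float32(-81.58048))
[ 0.59808981 -0.18593712  0.01054356] [ 0.3447283  -0.17480816  0.01643955] [0.55783967 0.18207028 0.04499221] [ 0.42837943 -0.06001854 -0.00271118]
```

The crop shows the small carrier, with low parts only, at crop (680,108) and the white bridge at crop (345,137). I'll approach behind the carrier's trailing end, turning the jaws across it.

```bash
cat >> h.py <<'E'
def psi_of(s):
    z=tool_T(s)[:3,2]; return np.degrees(np.arctan2(z[1],z[0]))%360
def delta(s,pos,psi):
    R=tool_T(s)[:3,:3]; d=R.T@(np.array(pos)-s["eef_pos"])*100
    r=-((psi-psi_of(s)+180)%360-180); return d.round(2),round(r,2)
E
python3 - <<'E'
from station import *
from h import *
s=get_state(); print(psi_of(s),delta(s,[.632,-.29,.2],196.9))
E
```

```text
111.18526701472656 (array([  4.36, -48.45,  17.62]), np.float64(-85.71))
```

Request:
{"op": "step_arm", "data": {
  "deltas": [
    [0,-2.5,0.9,-4.3,0],
    [0,-5,1.8,-8.6,0.2],
    [0,-7.5,2.7,-13,0.4],
    [0,-10,3.6,-17,0.55],
    [0,-12.5,4.5,-21.5,0.55],
    [0,-15,5.4,-26,0.55],
    [0,-17.5,6.3,-30,0.55],
    [0,-20,7.2,-34,0.55],
    [0,-22.5,8.1,-38.5,0.55],
    [0,-25,9,-43,0.55]
  ]
}}

```text
t: 1.58
eef_pos: [0.4454, -0.4541, 0.2438]
ee_rot: [3.013, 1.57, -0.575]
force: [0.3, -0.9, 0.5]
width: 0.0401
```

```bash
python3 - <<'E'
from station import *
from h import *
s=get_state(); print(s["t"],psi_of(s),s["width"],s["eef_pos"],s["q"].round(2) if hasattr(s["q"],"round") else s["q"],delta(s,[.632,-.29,.2],196.9))
E
```

```text
1.5833 154.40923816511463 0.04014868453320711 [ 0.44540152 -0.45412723  0.24376898] [-0.49  0.29 -0.08  0.   -1.2   0.04] (array([  4.38, -22.86,  -9.74]), np.float64(-42.49))
```

Request:
{"op": "step_arm", "data": {
  "deltas": [
    [0,-2.5,-1.1,-4.7,0.55],
    [0,-5.1,-2.2,-9.4,0.55],
    [0,-7.6,-3.3,-14.1,0.55],
    [0,-10.2,-4.3,-18.9,0.55],
    [0.5,-12.7,-5.4,-23.6,0.55],
    [1.5,-15.2,-6.5,-28.3,0.55],
    [2.5,-17.8,-7.6,-33,0.55],
    [3.5,-20.3,-8.7,-38,0.55],
    [4.4,-22.9,-9.75,-42.5,0.55],
    [4.4,-22.9,-9.75,-42.5,0.55]
  ]
}}

```text
t: 2.42
eef_pos: [0.6343, -0.2879, 0.1967]
ee_rot: [-0.755, 1.568, 2.686]
force: [-1.4, -0.4, -1.4]
width: 0.0393
```

```bash
python3 - <<'E'
from station import *
from h import *
s=get_state(); f=grab_frame("wrist"); print(s["t"],psi_of(s),s["eef_pos"],s["ee_rot"])
cv2.imwrite("pics/w1.png",f["pixels"][:,:,::-1]); pickle.dump((f,s),open("w1.pkl","wb"))
for d in masks_of("flat_carrier","wrist"):
    c=max(cv2.findContours(d["mask"].astype(np.uint8),0,2)[0],key=len)[:,0]
    print(d["conf"],d["extent"],fitrect(onplane(f,c,.01,s)[:,:2]))
f=grab_frame("top"); cv2.imwrite("pics/t1.png",f["pixels"][:,:,::-1]);pickle.dump(f,open("t1.pkl","wb"))
E
```

```text
2.4167 197.13157803648267 [ 0.63431565 -0.28789162  0.19667499] [-0.75496695  1.56814772  2.68562639]
0.71 [248.2, 225.4, 322.9, 327.7] ((609.5059204101562, -225.33070373535156), [52.113765716552734, 79.38615417480469], np.float32(-74.32497))
0.64 [494.9, 266.4, 527.3, 336.0] ((324.9990234375, -220.45094299316406), [32.72580337524414, 51.02960205078125], np.float32(16.447443))
```

View pics/w1.png

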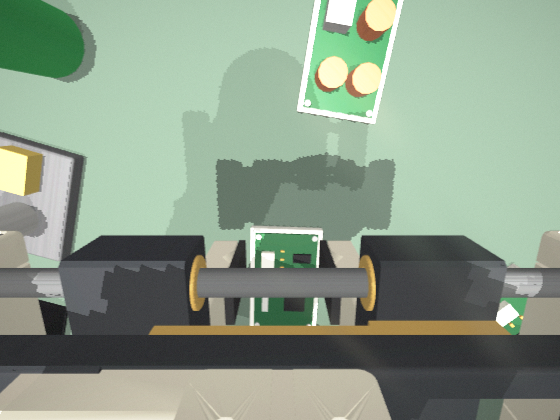

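The wrist view shows the carrier's trailing edge between (250,228) and (322,229), between the finger bases, and the tall carrier behind it at (350,60). I'll locate the trailing edge precisely.

```bash
python3 - <<'E'
from h import *
f,s=pickle.load(open("w1.pkl","rb"))
im=f["pixels"][210:340,220:350,::-1]
cv2.imwrite("pics/w1c.png",cv2.resize(im,None,fx=5,fy=4.5,interpolation=cv2.INTER_CUBIC))
p=onplane(f,[[250,227.5],[322,228.5]],.01,s); print(p.round(4), np.degrees(np.arctan2(*(p[0]-p[1])[[1,0]])))
t=pickle.load(open("t1.pkl","rb"))
cv2.imwrite("pics/t1c.png",cv2.resize(t["pixels"][160:250,180:380,::-1],None,fx=4,fy=4,interpolation=cv2.INTER_CUBIC))
E
```

```text
[[ 0.655  -0.2364  0.01  ]
 [ 0.5784 -0.2588  0.01  ]] 16.283887984329713
```

View pics/w1c.png

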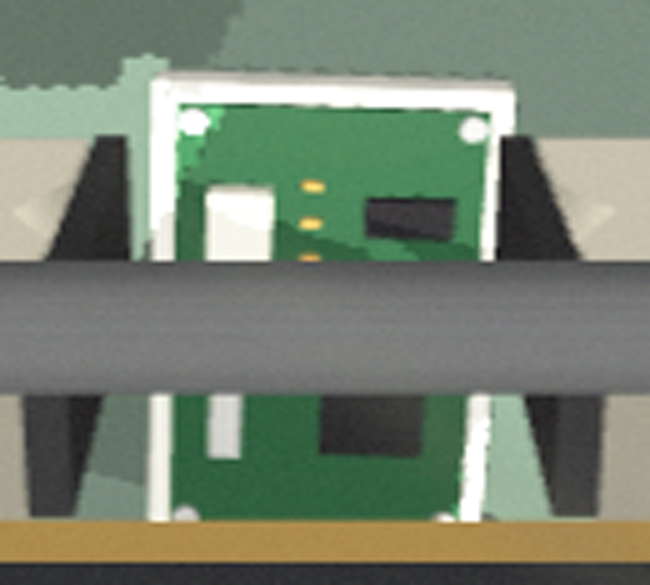

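View pics/t1c.png

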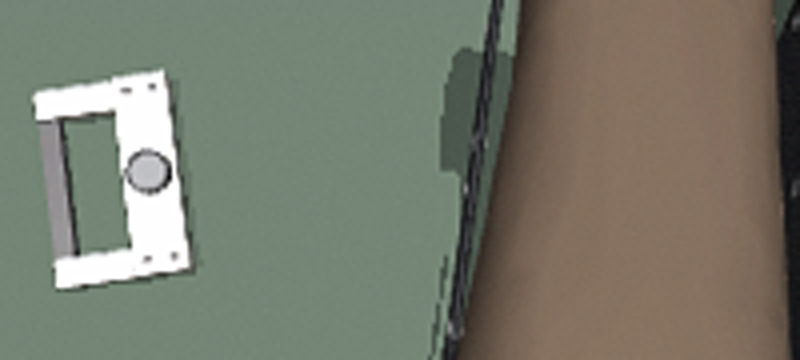

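```bash
python3 - <<'E'
from h import *
t=pickle.load(open("t1.pkl","rb"))
def ln(uv,h,yb):
    p=onplane(t,uv,h)[:,:2]; d=p[0]-p[1]; a=np.arctan2(d[1],d[0]); m=p.mean(0); n=np.array([-np.sin(a),np.cos(a)])
    print(p.round(4).tolist(),"len",np.linalg.norm(d).round(4),"ang",np.degrees(a).round(2),"origin",(m-yb*n).round(4))
o=-.5 # crop centre shift approx
ln(np.array([[165,70],[190,268]])/4+[180,160]+[-.4,-.4],.034,-.020)
ln(np.array([[33,93],[57,290]])/4+[180,160]+[-.4,-.4],.022,.080)
ln(np.array([[62,120],[77,255]])/4+[180,160]+[-.4,-.4],.016,.065)
E
```

```text
[[0.6418, 0.174], [0.496, 0.1534]] len 0.1473 ang 8.04 origin [0.5661 0.1835]
[[0.6267, 0.2737], [0.4804, 0.2523]] len 0.1478 ang 8.33 origin [0.5652 0.1838]
[[0.6073, 0.253], [0.5065, 0.2395]] len 0.1017 ang 7.63 origin [0.5656 0.1818]
```

```bash
python3 - <<'E'
from station import *
from h import *
s=get_state(); a=np.radians(16.3); u=np.array([-np.sin(a),np.cos(a)])
e=np.array([.6167,-.2476])-.032*u
print(delta(s,[*e,.022],196.3))
E
```

```text
(array([17.74, -1.41,  0.23]), np.float64(0.39))
```

Request:
{"op": "step_arm", "data": {
  "deltas": [
    [2,-1.4,0.2,0.4,0.55],
    [4,-1.4,0.2,0.4,0.55],
    [6,-1.4,0.2,0.4,0.55],
    [8,-1.4,0.2,0.4,0.55],
    [10,-1.4,0.2,0.4,0.55],
    [12,-1.4,0.2,0.4,0.55],
    [14,-1.4,0.2,0.4,0.55],
    [16,-1.4,0.2,0.4,0.55],
    [17,-1.4,0.2,0.4,0.55],
    [17.2,-1.4,0.2,0.4,0.55]
  ]
}}

```text
t: 3.4
eef_pos: [0.6244, -0.2792, 0.0259]
ee_rot: [-0.487, 1.568, 2.937]
force: [0.2, 0.5, 0.1]
width: 0.0394
```

```bash
python3 - <<'E'
from station import *
from h import *
s=get_state(); a=np.radians(16.3); u=np.array([-np.sin(a),np.cos(a)])
print(s["eef_pos"],psi_of(s),s["force"])
for c in (.032,.014): print(delta(s,[*(np.array([.6167,-.2476])-c*u),.022],196.3))
f=grab_frame("scene"); cv2.imwrite("pics/s2.png",cv2.resize(f["pixels"][100:300,130:380,::-1],None,fx=3,fy=3,interpolation=cv2.INTER_CUBIC))
f=grab_frame("wrist"); cv2.imwrite("pics/w2.png",f["pixels"][:,:,::-1])
E
```

```text
[ 0.62439694 -0.27917745  0.02593898] 196.18126700177172 [0.16416812 0.51643467 0.08527401]
(array([ 0.39, -0.05, -0.15]), np.float64(-0.12))
(array([ 0.4 , -1.85, -0.14]), np.float64(-0.12))
```

View pics/s2.png

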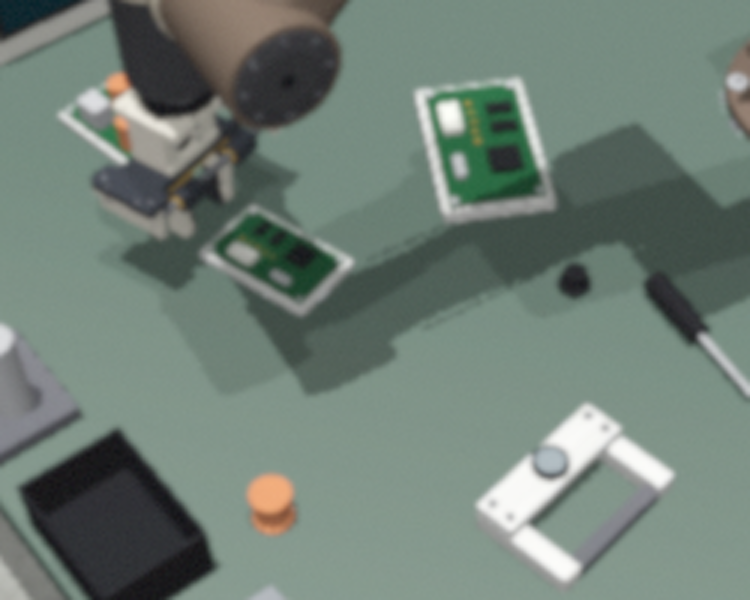

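View pics/w2.png

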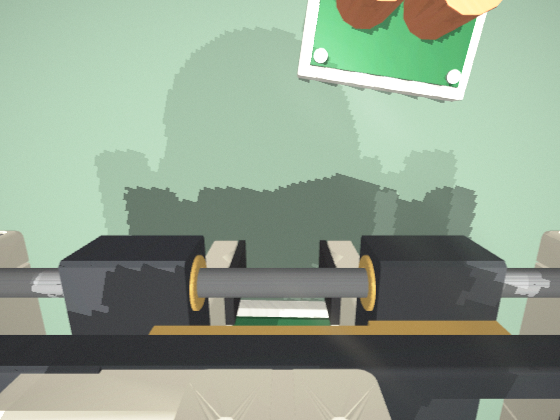

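The hand stands squarely behind the carrier (scene crop: hand at (180,180), carrier at (280,260)), with nothing touching. I'll lower it and close the gap slowly.

Request:
{"op": "step_arm", "data": {
  "deltas": [
    [0.2,-0.2,-0.1,0,0.55],
    [0.4,-0.5,-0.15,0,0.55],
    [0.4,-0.8,-0.15,0,0.55],
    [0.4,-1.1,-0.15,0,0.55],
    [0.4,-1.4,-0.15,0,0.55],
    [0.4,-1.7,-0.15,0,0.55],
    [0.4,-1.9,-0.15,0,0.55],
    [0.4,-2.1,-0.15,0,0.55],
    [0.4,-2.3,-0.15,0,0.55],
    [0.4,-2.5,-0.15,0,0.55]
  ]
}}

```text
t: 4.33
eef_pos: [0.6208, -0.2542, 0.0237]
ee_rot: [2.401, 1.57, -0.456]
force: [0.9, -1.9, -0.8]
width: 0.0396
```

```bash
cat > look.py <<'E'
from station import *
from h import *
import sys
s=get_state(); n=sys.argv[1]
print(s["t"],s["eef_pos"].round(4) if hasattr(s["eef_pos"],"round") else s["eef_pos"],psi_of(s),np.round(s["force"],1))
f=grab_frame("scene"); cv2.imwrite(f"pics/s{n}.png",cv2.resize(f["pixels"][140:300,170:380,::-1],None,fx=3.5,fy=3.5,interpolation=cv2.INTER_CUBIC))
pickle.dump(f,open("s.pkl","wb"))
a=np.radians(8.1); B=np.array([.5657,.1835])
for d in masks_of("flat_carrier","scene"):
    c=max(cv2.findContours(d["mask"].astype(np.uint8),0,2)[0],key=len)[:,0]
    r=fitrect(onplane(f,c,.01)[:,:2]); q=np.array(r[0])/1000
    print(round(d["conf"],2),q.round(4),np.round(r[1]),"ang",round(float(r[2]),1), "bridge xy",[round(float((q-B)@v),4) for v in ((np.cos(a),np.sin(a)),(-np.sin(a),np.cos(a)))])
E
python3 look.py 3
```

```text
4.3333 [ 0.6208 -0.2542  0.0237] 196.29219490920892 [ 0.9 -1.9 -0.8]
0.75 [ 0.6014 -0.1782] [ 91. 138.] ang 15.5 bridge xy [-0.0157, -0.3631]
0.71 [ 0.3473 -0.1702] [115. 196.] ang -29.3 bridge xy [-0.2661, -0.3194]
```

View pics/s3.png

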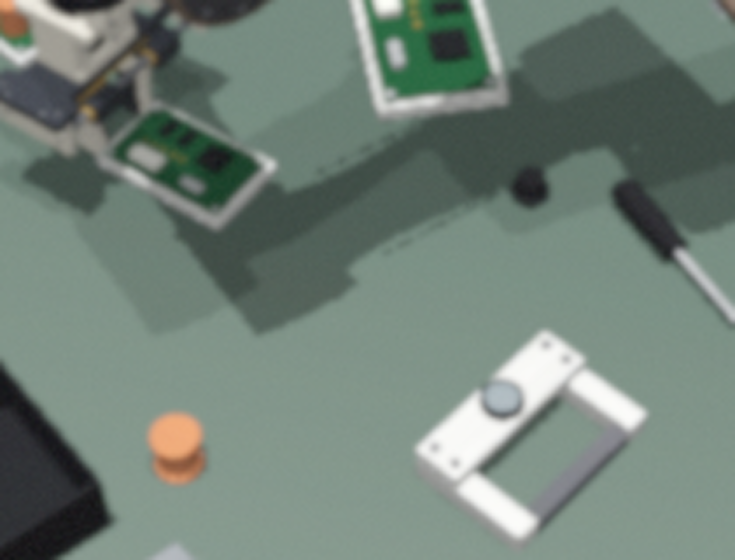

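```bash
cat > plan.py <<'E'
from station import *
from h import *
import sys
from scipy.interpolate import CubicHermiteSpline
L=.076; off=-.002; Z=.0213
s=get_state(); th=np.radians(psi_of(s)-180)
U=lambda t:np.array([-np.sin(t),np.cos(t)]); X=lambda t:np.array([np.cos(t),np.sin(t)])
b=np.radians(8.1); B=np.array([.5657,.1835])
c=s["eef_pos"][:2]+L*U(th)+off*X(th)
x,y=(c-B)@X(b),(c-B)@U(b); print("carrier in bridge (mm,deg)",x*1e3,y*1e3,np.degrees(th-b),"force",np.round(s["force"],1),s["t"])
ye=float(sys.argv[1]); step=float(sys.argv[2]); 
if y<ye-.02: h=CubicHermiteSpline([y,ye],[x,0],[-np.tan(th-b),0])
else: h=None
for i in range(1,11):
    yy=y+step*i
    if h is None or yy>ye: xx,t=0.,b
    else: xx=float(h(yy)); t=b-np.arctan(float(h(yy,1)))
    C=B+xx*X(b)+yy*U(b); p=C-L*U(t)-off*X(t)
    d,r=delta(s,[*p,Z],np.degrees(t)+180); print(d.tolist(),float(r))
E
python3 plan.py -0.09 0.006
```

```text
carrier in bridge (mm,deg) -20.045761277969003 -365.9145569161484 8.198841512117179 force [ 0.9 -0.6  0.3] 4.4333
[0.24, -0.6, 0.15] 1.22
[0.24, -1.21, 0.29] 2.39
[0.24, -1.81, 0.41] 3.53
[0.24, -2.42, 0.51] 4.62
[0.24, -3.03, 0.6] 5.66
[0.24, -3.63, 0.67] 6.66
[0.24, -4.24, 0.72] 7.62
[0.24, -4.85, 0.75] 8.53
[0.24, -5.46, 0.77] 9.39
[0.24, -6.06, 0.78] 10.2
```

Request:
{"op": "step_arm", "data": {
  "deltas": [
    [0.1,-0.6,0.15,1.2,0.55],
    [0.2,-1.2,0.3,2.4,0.55],
    [0.24,-1.8,0.4,3.5,0.55],
    [0.24,-2.4,0.5,4.6,0.55],
    [0.24,-3.0,0.6,5.7,0.55],
    [0.24,-3.6,0.67,6.7,0.55],
    [0.24,-4.2,0.72,7.6,0.55],
    [0.24,-4.85,0.75,8.5,0.55],
    [0.24,-5.45,0.77,9.4,0.55],
    [0.24,-6.05,0.78,10.2,0.55]
  ]
}}

```text
t: 5.27
eef_pos: [0.5979, -0.1996, 0.0233]
ee_rot: [2.559, 1.566, -0.476]
force: [1.6, -7.6, 9.1]
width: 0.0396
```

```bash
python3 look.py 4; python3 plan.py -0.09 0.006
```

```text
5.2667 [ 0.5979 -0.1996  0.0233] 186.09567449204638 [ 1.6 -7.6  9.1]
0.81 [ 0.5905 -0.1198] [ 83. 135.] ang 6.0 bridge xy [-0.0182, -0.3038]
0.68 [ 0.3464 -0.1697] [114. 194.] ang -29.4 bridge xy [-0.2669, -0.3188]
carrier in bridge (mm,deg) -21.68994461706213 -306.7666141130514 -1.9880568986153042 force [ 1.8 -3.2  4.9] 5.3667
[0.16, -0.6, 0.09] 0.71
[0.16, -1.2, 0.17] 1.37
[0.15, -1.8, 0.23] 1.99
[0.15, -2.4, 0.29] 2.57
[0.15, -3.01, 0.33] 3.1
[0.15, -3.61, 0.36] 3.59
[0.15, -4.21, 0.37] 4.03
[0.15, -4.82, 0.38] 4.44
[0.15, -5.42, 0.38] 4.79
[0.15, -6.03, 0.37] 5.11
```

View pics/s4.png

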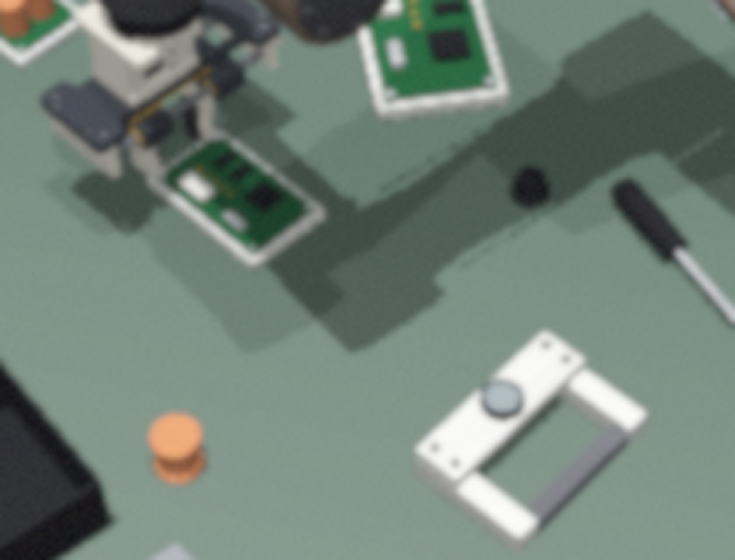

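The carrier follows without slipping: vision gives 6.0° and the hand is at 6.1°. The 9 N upward force suggests the tips are brushing the bench, so I'll raise them 3 mm while pushing on.

Request:
{"op": "step_arm", "data": {
  "deltas": [
    [-0.2,-0.6,0.1,0.7,0.55],
    [-0.3,-1.2,0.17,1.4,0.55],
    [-0.3,-1.8,0.23,2.0,0.55],
    [-0.3,-2.4,0.29,2.6,0.55],
    [-0.3,-3.0,0.33,3.1,0.55],
    [-0.3,-3.6,0.36,3.6,0.55],
    [-0.3,-4.2,0.37,4.0,0.55],
    [-0.3,-4.8,0.38,4.4,0.55],
    [-0.3,-5.4,0.38,4.8,0.55],
    [-0.3,-6.0,0.37,5.1,0.55]
  ]
}}

```text
t: 6.2
eef_pos: [0.586, -0.1384, 0.0242]
ee_rot: [2.105, 1.571, -1.02]
force: [1.3, -4.6, 3.8]
width: 0.0397
```

```bash
python3 look.py 5; python3 plan.py -0.09 0.006
```

```text
6.2 [ 0.586  -0.1384  0.0242] 180.95571829106902 [ 1.3 -4.6  3.8]
0.91 [ 0.3704 -0.1294] [105. 118.] ang 60.2 bridge xy [-0.2375, -0.2823]
0.7 [ 0.5851 -0.0593] [ 83. 136.] ang 0.6 bridge xy [-0.015, -0.2431]
carrier in bridge (mm,deg) -17.905688169209235 -245.29997167741618 -7.088723414230151 force [ 0.  -0.7  0.3] 6.3
[0.28, -0.6, 0.05] 0.4
[0.28, -1.21, 0.09] 0.74
[0.28, -1.81, 0.12] 1.03
[0.28, -2.42, 0.14] 1.26
[0.28, -3.03, 0.15] 1.44
[0.28, -3.63, 0.15] 1.57
[0.28, -4.24, 0.14] 1.64
[0.28, -4.85, 0.13] 1.67
[0.28, -5.45, 0.1] 1.63
[0.28, -6.06, 0.08] 1.55
```

View pics/s5.png

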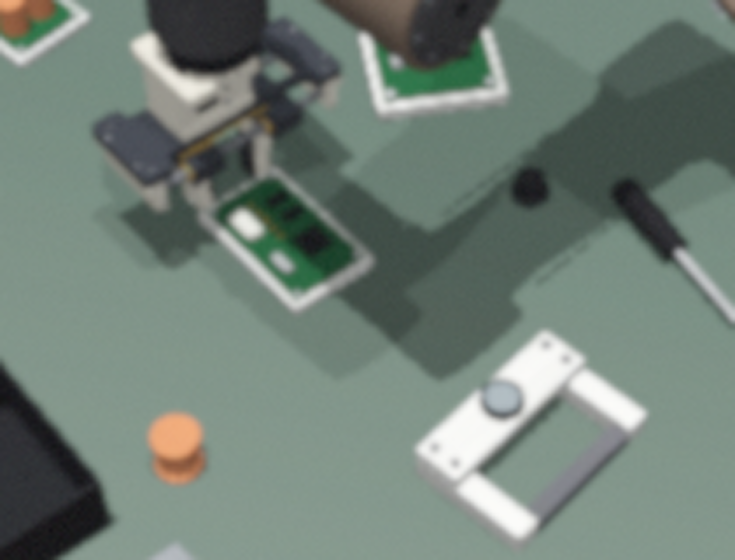

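Request:
{"op": "step_arm", "data": {
  "deltas": [
    [0,-0.6,0.05,0.4,0.55],
    [0,-1.2,0.09,0.7,0.55],
    [0,-1.8,0.12,1.0,0.55],
    [0,-2.4,0.14,1.3,0.55],
    [0,-3.0,0.15,1.4,0.55],
    [0,-3.6,0.15,1.6,0.55],
    [0,-4.2,0.14,1.6,0.55],
    [0,-4.85,0.13,1.7,0.55],
    [0,-5.45,0.1,1.6,0.55],
    [0,-6.05,0.08,1.5,0.55]
  ]
}}

```text
t: 7.13
eef_pos: [0.5841, -0.0778, 0.0241]
ee_rot: [-0.172, 1.571, 2.961]
force: [1.3, -2.3, 0.0]
width: 0.0395
```

```bash
python3 look.py 6; python3 plan.py -0.085 0.006; python3 - <<'E'
from station import *
import cv2,pickle
f=grab_frame("top");pickle.dump(f,open("t6.pkl","wb"))
cv2.imwrite("pics/t6c.png",cv2.resize(f["pixels"][160:250,180:380,::-1],None,fx=4,fy=4,interpolation=cv2.INTER_CUBIC))
E
```

```text
7.1333 [ 0.5841 -0.0778  0.0241] 179.50266669425127 [ 1.3 -2.3  0. ]
0.96 [0.5851 0.0009] [ 88. 139.] ang -0.5 bridge xy [-0.0065, -0.1836]
0.55 [ 0.3972 -0.1367] [ 74. 155.] ang 10.4 bridge xy [-0.212, -0.2932]
carrier in bridge (mm,deg) -8.99435818937995 -185.34524515641965 -8.556554411664342 force [-0.5  0.4 -0.3] 7.2333
[0.28, -0.61, -0.03] -0.23
[0.28, -1.21, -0.06] -0.5
[0.28, -1.82, -0.09] -0.8
[0.28, -2.43, -0.13] -1.14
[0.28, -3.04, -0.16] -1.51
[0.28, -3.64, -0.2] -1.92
[0.28, -4.25, -0.24] -2.36
[0.28, -4.86, -0.27] -2.84
[0.28, -5.46, -0.31] -3.36
[0.28, -6.07, -0.34] -3.91
```

View pics/s6.png

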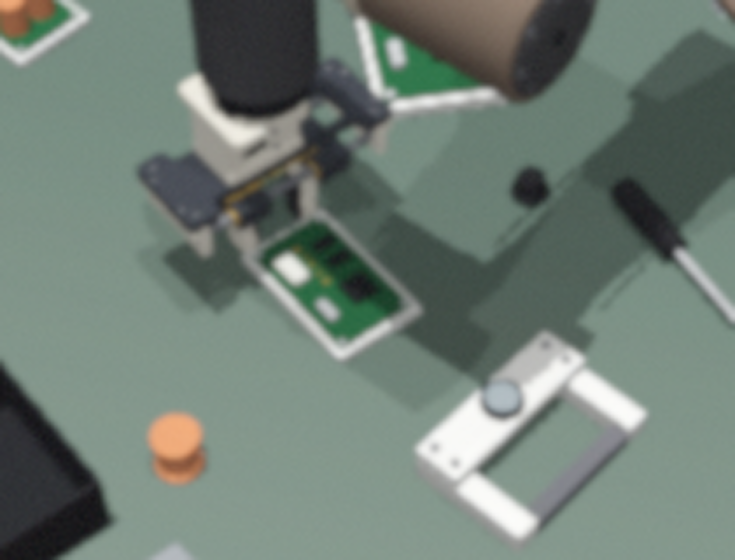

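View pics/t6c.png

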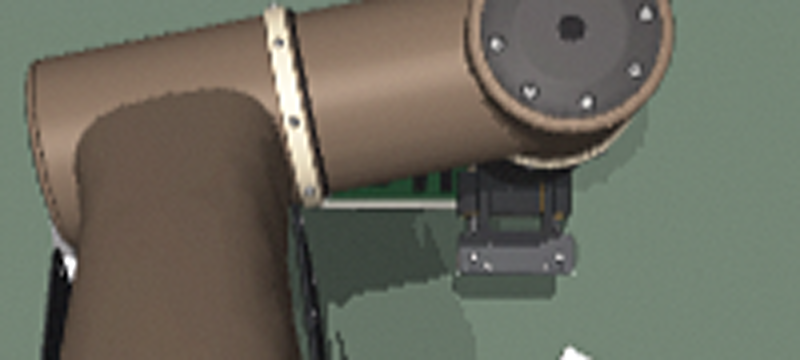

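```bash
python3 - <<'E'
from h import *
f=pickle.load(open("t6.pkl","rb"))
print(f["pixels"][205:220,275,:].tolist())
for r in (211,211.5,212,212.5): print(r,onplane(f,[[277,r]],.01))
s=pickle.load(open("s.pkl","rb"))
# carrier corners in scene crop
p=np.array([[420,310],[341,358],[245,258]])/3.5+[170-.4,140-.4]
print(onplane(s,p,.01).round(4))
E
```

```text
[[48, 42, 37], [26, 43, 34], [33, 66, 43], [32, 65, 43], [62, 83, 65], [141, 146, 133], [178, 172, 164], [48, 53, 49], [59, 71, 62], [59, 69, 61], [64, 72, 65], [63, 71, 63], [63, 72, 64], [61, 70, 62], [64, 73, 65]]
211 [[0.54390544 0.00859744 0.01      ]]
211.5 [[0.5424084  0.00859589 0.01      ]]
212 [[0.54091178 0.00859434 0.01      ]]
212.5 [[0.53941558 0.0085928  0.01      ]]
[[ 0.546   0.0667  0.01  ]
 [ 0.6227  0.0641  0.01  ]
 [ 0.6216 -0.0629  0.01  ]]
```

The carrier's near edge lies at x ≈ 0.542 in the top view, so its centre is at about 0.582, which agrees with the dead reckoning. Continuing.

Request:
{"op": "step_arm", "data": {
  "deltas": [
    [0,-0.6,-0.03,-0.2,0.55],
    [0,-1.2,-0.06,-0.5,0.55],
    [0,-1.8,-0.09,-0.8,0.55],
    [0,-2.4,-0.13,-1.1,0.55],
    [0,-3.05,-0.16,-1.5,0.55],
    [0,-3.65,-0.2,-1.9,0.55],
    [0,-4.25,-0.24,-2.4,0.55],
    [0,-4.85,-0.27,-2.8,0.55],
    [0,-5.45,-0.31,-3.4,0.55],
    [0,-6.05,-0.34,-3.9,0.55]
  ]
}}

```text
t: 8.12
eef_pos: [0.5881, -0.0174, 0.0242]
ee_rot: [0.512, 1.571, -2.569]
force: [-0.6, -2.2, -0.6]
width: 0.0395
```

```bash
python3 look.py 7; python3 plan.py -0.075 0.005
```

```text
8.1167 [ 0.5881 -0.0174  0.0242] 183.4531664668689 [-0.6 -2.2 -0.6]
0.92 [ 0.397 -0.127] [ 76. 139.] ang 13.4 bridge xy [-0.2107, -0.2836]
0.71 [0.5833 0.0617] [ 85. 138.] ang 3.6 bridge xy [0.0002, -0.1231]
carrier in bridge (mm,deg) -1.6169814681483345 -125.67174037100429 -4.631584183587996 force [-0.1 -0.5 -0.4] 8.2167
[0.29, -0.5, -0.09] -0.72
[0.29, -1.01, -0.17] -1.38
[0.29, -1.51, -0.24] -1.98
[0.29, -2.02, -0.29] -2.53
[0.29, -2.52, -0.33] -3.02
[0.29, -3.03, -0.36] -3.45
[0.29, -3.53, -0.38] -3.83
[0.29, -4.03, -0.38] -4.15
[0.29, -4.54, -0.38] -4.41
[0.29, -5.04, -0.37] -4.61
```

View pics/s7.png

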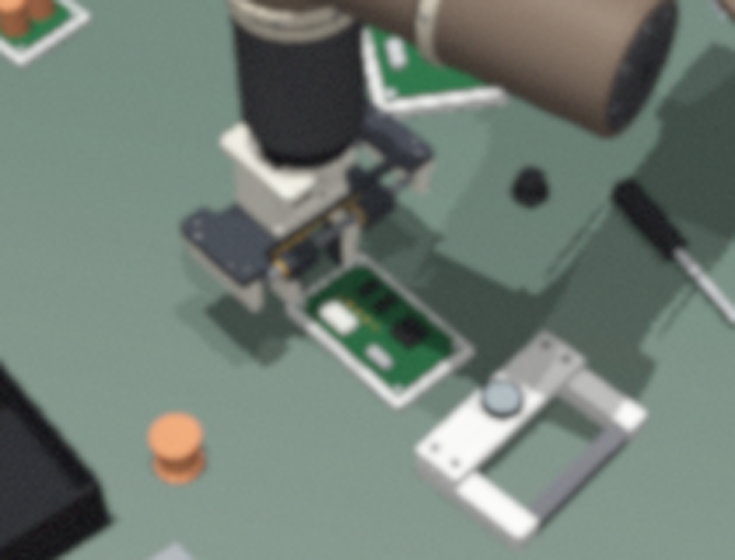

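The carrier is centred ahead of the entrance: its leading corners are at (400,405) and (470,350), and the bar's front edge is clear of them. I'll straighten and push on.

Request:
{"op": "step_arm", "data": {
  "deltas": [
    [0,-0.5,-0.09,-0.7,0.55],
    [0,-1.0,-0.17,-1.4,0.55],
    [0,-1.5,-0.24,-2.0,0.55],
    [0,-2.0,-0.29,-2.5,0.55],
    [0,-2.5,-0.33,-3.0,0.55],
    [0,-3.0,-0.36,-3.5,0.55],
    [0,-3.5,-0.38,-3.8,0.55],
    [0,-4.0,-0.38,-4.2,0.55],
    [0,-4.5,-0.38,-4.4,0.55],
    [0,-5.0,-0.37,-4.6,0.55]
  ]
}}

```text
t: 9.05
eef_pos: [0.5888, 0.0326, 0.0242]
ee_rot: [-2.946, 1.571, 0.335]
force: [0.1, -2.4, -0.0]
width: 0.0393
```

```bash
python3 look.py 8; python3 plan.py -0.03 0.0045
```

```text
9.05 [0.5888 0.0326 0.0242] 188.010622279294 [ 0.1 -2.4 -0. ]
0.71 [0.5812 0.0985] [ 84. 114.] ang 8.7 bridge xy [0.0033, -0.0863]
0.7 [ 0.3718 -0.1054] [63. 66.] ang 50.8 bridge xy [-0.2327, -0.2587]
carrier in bridge (mm,deg) -0.1877772849106368 -76.15538638354703 -0.06648319664436218 force [1.2 0.  0. ] 9.15
[0.29, -0.45, 0.01] 0.1
[0.29, -0.9, 0.02] 0.18
[0.29, -1.35, 0.03] 0.23
[0.29, -1.8, 0.03] 0.26
[0.29, -2.25, 0.03] 0.27
[0.29, -2.7, 0.02] 0.25
[0.29, -3.15, 0.02] 0.21
[0.29, -3.6, 0.01] 0.15
[0.29, -4.05, -0.0] 0.07
[0.29, -4.5, -0.02] -0.04
```

View pics/s8.png

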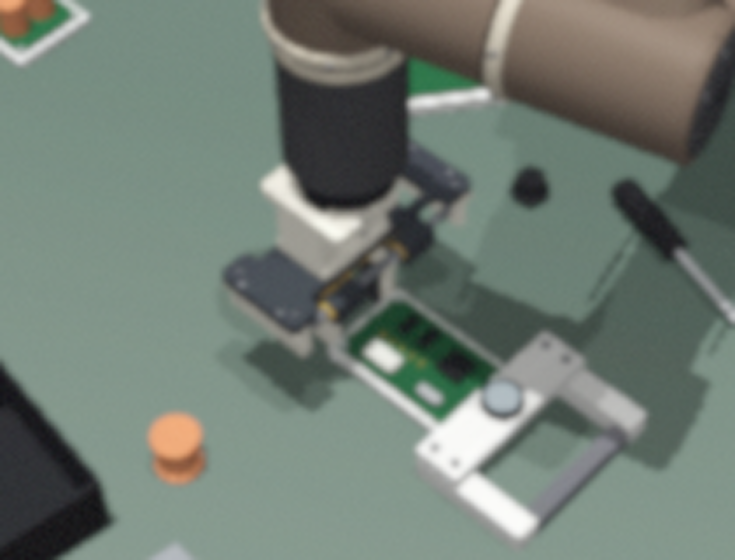

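The leading edge is under the bar, centred and square. I'll push straight on.

Request:
{"op": "step_arm", "data": {
  "deltas": [
    [0,-0.45,0,0,0.55],
    [0,-0.9,0,0,0.55],
    [0,-1.35,0,0,0.55],
    [0,-1.8,0,0,0.55],
    [0,-2.25,0,0,0.55],
    [0,-2.7,0,0,0.55],
    [0,-3.15,0,0,0.55],
    [0,-3.6,0,0,0.55],
    [0,-4.05,0,0,0.55],
    [0,-4.5,0,0,0.55]
  ]
}}

```text
t: 9.98
eef_pos: [0.5825, 0.0771, 0.0241]
ee_rot: [0.055, 1.571, -2.947]
force: [-0.6, -2.4, -0.2]
width: 0.0389
```

```bash
python3 look.py 9; python3 plan.py -0.03 0.0031|head -1
```

```text
9.9833 [0.5825 0.0771 0.0241] 187.9894856037752 [-0.6 -2.4 -0.2]
0.88 [0.577  0.1225] [68. 84.] ang -82.5 bridge xy [0.0026, -0.062]
0.49 [ 0.359  -0.0782] [21. 36.] ang 50.7 bridge xy [-0.2415, -0.23]
carrier in bridge (mm,deg) -0.07785346071131018 -31.223416219066568 -0.07872928805580323 force [ 0.6 -0.3 -0.6] 10.0833
```

View pics/s9.png

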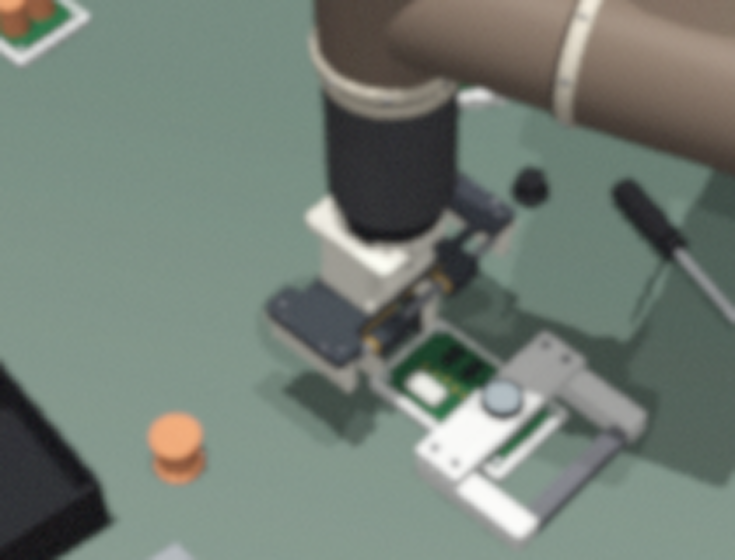

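About 31 mm remain. I'll do 27 mm of that, then creep.

Request:
{"op": "step_arm", "data": {
  "deltas": [
    [0,-0.35,0,0,0.55],
    [0,-0.7,0,0,0.55],
    [0,-1.05,0,0,0.55],
    [0,-1.4,0,0,0.55],
    [0,-1.7,0,0,0.55],
    [0,-2.0,0,0,0.55],
    [0,-2.2,0,0,0.55],
    [0,-2.4,0,0,0.55],
    [0,-2.6,0,0,0.55],
    [0,-2.7,0,0,0.55]
  ]
}}

```text
t: 10.92
eef_pos: [0.5788, 0.1036, 0.0242]
ee_rot: [-1.951, 1.571, 1.33]
force: [0.3, -1.5, -0.2]
width: 0.0394
```

Request:
{"op": "step_arm", "data": {
  "deltas": [
    [0,-0.05,0,0,0.55],
    [0,-0.1,0,0,0.55],
    [0,-0.15,0,0,0.55],
    [0,-0.2,0,0,0.55],
    [0,-0.25,0,0,0.55],
    [0,-0.3,0,0,0.55],
    [0,-0.35,0,0,0.55],
    [0,-0.4,0,0,0.55],
    [0,-0.45,0,0,0.55],
    [0,-0.45,0,0,0.55]
  ]
}}

```text
t: 11.75
eef_pos: [0.5782, 0.108, 0.0242]
ee_rot: [-1.857, 1.571, 1.424]
force: [0.3, -3.3, 0.5]
width: 0.0396
```

```bash
python3 look.py 10; python3 plan.py -0.03 0.0031|head -1
```

```text
11.75 [0.5782 0.108  0.0242] 187.99168036817096 [ 0.3 -3.3  0.5]
0.62 [0.5633 0.2244] [46. 82.] ang -81.2 bridge xy [0.0034, 0.0408]
0.47 [0.559  0.2103] [115. 166.] ang -81.6 bridge xy [-0.0028, 0.0275]
carrier in bridge (mm,deg) -0.1668886482529445 -0.5794502615282634 -0.11139083101253423 force [-0.2 -2.3  0.8] 11.85
```

View pics/s10.png

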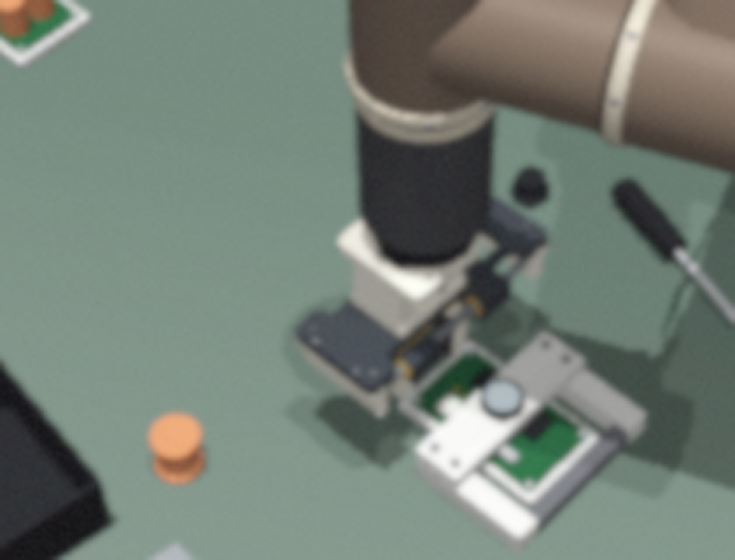

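It is very nearly at the stop. I'll creep a little further and watch the force.

Request:
{"op": "step_arm", "data": {
  "deltas": [
    [0,-0.03,0,0,0.55],
    [0,-0.06,0,0,0.55],
    [0,-0.09,0,0,0.55],
    [0,-0.12,0,0,0.55],
    [0,-0.14,0,0,0.55],
    [0,-0.16,0,0,0.55],
    [0,-0.18,0,0,0.55],
    [0,-0.2,0,0,0.55],
    [0,-0.2,0,0,0.55],
    [0,-0.2,0,0,0.55]
  ]
}}

```text
t: 12.68
eef_pos: [0.5779, 0.1098, 0.0242]
ee_rot: [0.798, 1.571, -2.204]
force: [-0.1, -2.3, 0.1]
width: 0.0394
```

Request:
{"op": "step_arm", "data": {
  "deltas": [
    [0,-0.04,0,0,0.55],
    [0,-0.08,0,0,0.55],
    [0,-0.12,0,0,0.55],
    [0,-0.16,0,0,0.55],
    [0,-0.2,0,0,0.55],
    [0,-0.23,0,0,0.55],
    [0,-0.26,0,0,0.55],
    [0,-0.3,0,0,0.55],
    [0,-0.3,0,0,0.55],
    [0,-0.3,0,0,0.55]
  ]
}}

```text
t: 13.52
eef_pos: [0.5776, 0.111, 0.0243]
ee_rot: [1.186, 1.569, -1.816]
force: [2.9, -12.0, 2.3]
width: 0.0395
```

```bash
python3 look.py 11; python3 plan.py -0.03 0.0031|head -1; python3 - <<'E'
import cv2,pickle
f=pickle.load(open("s.pkl","rb"))
cv2.imwrite("pics/s11c.png",cv2.resize(f["pixels"][225:300,275:365,::-1],None,fx=8,fy=8,interpolation=cv2.INTER_CUBIC))
E
```

```text
13.5167 [0.5776 0.111  0.0243] 187.9848617348773 [  2.9 -12.    2.3]
0.96 [0.5628 0.224 ] [47. 80.] ang -81.2 bridge xy [0.0028, 0.0405]
0.29 [ 0.6124 -0.4337] [ 93. 142.] ang 8.6 bridge xy [-0.0407, -0.6177]
carrier in bridge (mm,deg) -0.253469367515544 2.5715895702518154 -0.12245242197457706 force [  4.  -12.5   1.4] 13.6167
```

View pics/s11c.png

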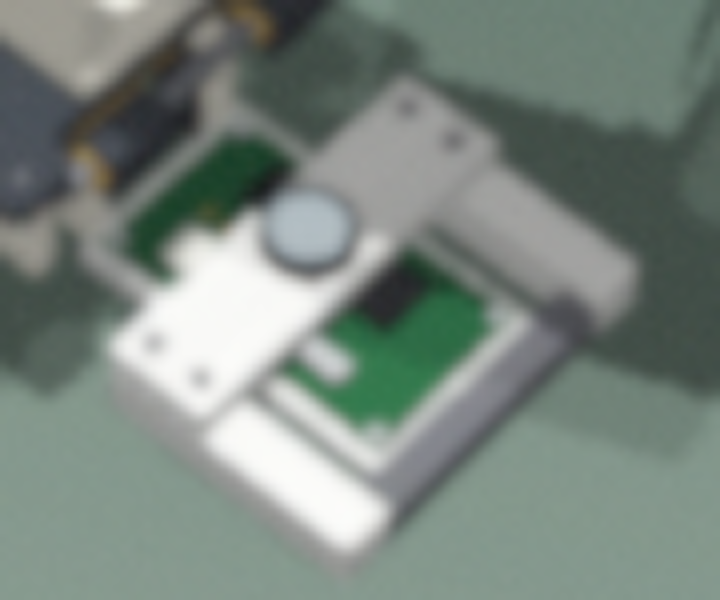

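The force rose from 2 to 12 N and the leading edge is flush and parallel to the stop, with gaps on both sides to the walls. I'll back off and rise.

Request:
{"op": "step_arm", "data": {
  "deltas": [
    [0,0.3,0,0,0.55],
    [0,0.8,0,0,0.55],
    [0,1.5,0,0,0.55],
    [0,2.5,0,0,0.55],
    [0,3.5,0,0,0.55],
    [0,4.5,0,0,0.55],
    [-2,5,0,0,0.55],
    [-4,6,0,0,0.55],
    [-7,8,0,0,0.55],
    [-10,10,0,0,0.55]
  ]
}}

```text
t: 14.45
eef_pos: [0.5908, 0.0125, 0.1247]
ee_rot: [0.127, 1.569, -2.875]
force: [1.1, 0.8, 0.1]
width: 0.0397
```

Request:
{"op": "step_arm", "data": {
  "deltas": [
    [-2,3,0,0,0.55],
    [-4,6,0,0,0.55],
    [-6,9,0,0,0.55],
    [-6,12,0,0,0.55],
    [-6,15,0,0,0.55],
    [-6,18,0,0,0.55],
    [-6,20,0,0,0.55],
    [-6,20,0,0,0.55],
    [-6,20,0,0,0.55],
    [-6,20,0,0,0.55]
  ]
}}

```text
t: 15.28
eef_pos: [0.6188, -0.1847, 0.1839]
ee_rot: [-0.681, 1.57, 2.599]
force: [0.8, -0.1, -1.1]
width: 0.0391
```

```bash
python3 look.py 12; python3 - <<'E'
from station import *
import cv2,pickle
f=grab_frame("top");pickle.dump(f,open("t12.pkl","wb"))
cv2.imwrite("pics/t12c.png",cv2.resize(f["pixels"][170:240,180:260,::-1],None,fx=8,fy=8,interpolation=cv2.INTER_CUBIC))
cv2.imwrite("pics/t12.png",f["pixels"][:,:,::-1])
E
```

```text
15.2833 [ 0.6188 -0.1847  0.1839] 187.93289753295673 [ 0.8 -0.1 -1.1]
0.95 [0.5621 0.2241] [47. 82.] ang -81.2 bridge xy [0.0021, 0.0407]
0.71 [ 0.3485 -0.1703] [117. 200.] ang -28.8 bridge xy [-0.2649, -0.3197]
```

View pics/t12c.png

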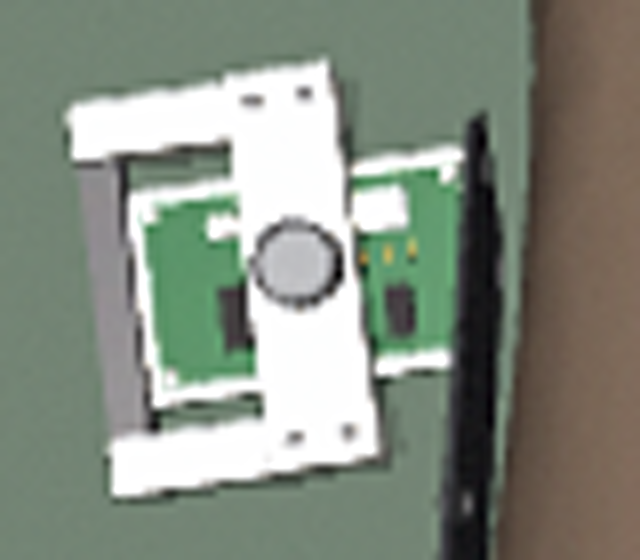

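View pics/t12.png

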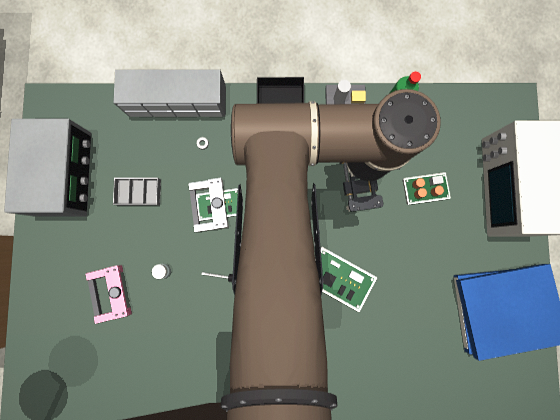

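```bash
python3 - <<'E'
from h import *
f=pickle.load(open("t12.pkl","rb"))
g=cv2.cvtColor(f["pixels"],cv2.COLOR_RGB2GRAY).astype(int)
for r in (200,205,210,215): print(r,g[r,188:204].tolist())
b=np.radians(8.1);B=np.array([.5657,.1835]);u=np.array([-np.sin(b),np.cos(b)]);x=np.array([np.cos(b),np.sin(b)])
def br(u_,v,h): p=onplane(f,[[180-.45+u_/8,170-.45+v/8]],h)[0,:2]-B; return (p@x*1e3).round(1),(p@u*1e3).round(1)
print("lead corners",br(128,190,.01),br(156,408,.01))
print("stop face top corners",br(119,160,.016),br(144,432,.016))
print("trail corner",br(463,150,.01))
E
```

```text
200 [125, 125, 128, 141, 141, 141, 141, 118, 167, 255, 135, 122, 125, 128, 125, 126]
205 [125, 127, 124, 133, 141, 143, 143, 143, 77, 255, 232, 127, 125, 127, 127, 128]
210 [125, 126, 126, 124, 145, 144, 147, 146, 144, 124, 255, 146, 125, 128, 128, 129]
215 [126, 127, 125, 124, 135, 147, 149, 149, 149, 114, 221, 237, 143, 119, 124, 127]
lead corners (np.float64(40.8), np.float64(64.1)) (np.float64(-41.9), np.float64(63.4))
stop face top corners (np.float64(51.4), np.float64(64.9)) (np.float64(-50.7), np.float64(67.6))
trail corner (np.float64(38.2), np.float64(-62.1))
```

The top view puts the leading edge at y ≈ 64 mm in the bridge frame against the stop at 65, with equal side gaps. The dark seam is under 1 px. The hand is clear, so I'm handing in.

```bash
python3 -c "
from station import *
print(job_done()); print(get_state()['t'])"
```

```text
the job is handed in; nothing more can be done
None
the job is handed in; nothing more can be done
```

I pushed the small flat carrier under the white bridge until its leading edge met the stop bar, then backed the hand off and handed the job in at about 15 s. The hand-in gave no verdict. I pushed with two part-closed fingers against its trailing edge, following a smooth S-curve onto the bridge's line.

**Last checks:**
- **Contact at the stop:** the push force rose from about 2 N to 12 N when the carrier met the stop.
- **Position in the top camera:** the leading edge is at about 64 mm, against 65 mm for the stop face. The carrier is about 0.5 mm off the middle and square to within about 1°. A dark seam of no more than one pixel shows at the stop, and I took it to be the stop's own visible face.
- **Hand clear:** the tool was 184 mm up with no contact force on it.
- **Other things:** those in view at the end looked unmoved. The arm hid part of the bench from the top camera, and I did not measure each one.

**What disagreed:**
- **Stop position:** dead reckoning put the stop contact about 2.6 mm beyond home. That fits the uncertainty in my assumed finger contact offset and the 2 mm calibration.
- **Fingertips on the bench:** early in the push the fingertips pressed on the bench at about 9 N. I raised them 3 mm, and that force was gone by the third push.

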